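Swing a brass bar round the post into line with the fence

TASK

On the dark steel lining-up plate, bring the long brass bar up until its near end bears on the upright round post while the bar still lies askew; then, keeping that end bearing lightly on the post, swing the bar round the post until its side is flush against both pads of the fence. Press it firmly but not hard against both pads to seat it, then let go and leave it lying flush with its end at the post. Work by feel: never force the bar against the post or the fence, never tip it over, and leave everything else on the bench where it is.

Things in the scene. Friction and masses are not known exactly. Their poses are not given: they have to be found in the camera images.
- bar_center (a point): Centre of the long brass bar: square-ended, 180 mm long (x), 16 wide (y), 20 high (z), 0.36 to 0.59 kg, flat on the plate. Its x axis points away from the post, y to the fence side; its -x end is the one near the post. It starts askew, 0.45 to 0.75 rad from the fence line, that end 10 to 50 mm from the post. Slid along the plate it drags with 1 to 6 N.
- jig: Fixed dark steel plate 310 x 280 mm, 10 mm thick. Its origin lies at bench height straight under the axis of the post; x runs from the post along the line in which the bar must end, y points from that line to the fence, z up. The plate covers x -60 to 250 mm, y -175 to 105 mm; its top is at z = 10 mm.
- post: Fixed, rigid upright round steel post, 16 mm in diameter, standing 30 mm above the plate; origin on its axis at the plate's top. The bar's flat -x end bears on it; in line, the bar's centre is 98 mm from the post axis in x. More than 25 N between bar and post, or bar and fence, counts as forced; lightly is some 3 to 10 N, firmly some 6 to 18 N.
- fence: Fixed, rigid fence: two aluminium pads 30 mm long (x), 24 high, 28 deep with their backing, on its +y side at x = 40 and 160 mm, 90 mm free between. Axes as the plate's; origin beside the post (x = 0), 8 mm from its axis, at plate top. The pad faces are parallel to x but screwed back together by an unmeasured amount: y = 0 to 3.5 mm. Find the seat by feel; the bar's end may slip sideways on the post.
- offcut: Bystander: short brass offcut 80 x 12 x 12 mm behind the fence; origin under its centre.
- collar: Bystander: steel collar 28 mm across, 16 mm high on the plate's corner; origin under its centre.
- tin: Bystander: round tin 68 mm across, 55 mm high; origin under its centre.
- jar: Bystander: small glass jar 54 mm across, 60 mm high; origin under its centre.
- hammer: Bystander: hammer lying on the bench, origin near its middle.
- driver: Bystander: screwdriver lying on the bench, origin near its middle.
- dapping: Bystander: small steel stake 44 mm across, 68 mm high; origin under its centre.
There are look-alikes about, which are no part of the job. What is shaped like the part that bears bar_center but purple or turquoise is not meant.

How it is judged:
By the outcome, as a careful person would: the job done as asked, in the order asked, and still so for the second after the job is handed in, with the robot touching nothing.
It also fails if it takes over 72 s, if anything falls off the work surface, if the arm or the gripper's body presses on something with over 40 N, if the wrist force passes 120 N, or if a joint passes its speed limit or range.

ROBOT

A 6-joint arm with a two-finger parallel gripper is mounted at the origin on the work surface. World frame = base frame: x ahead of the robot, y to its left, z up, the work surface at z = 0. Lengths are in m, angles in rad, forces in N, time in s.
With the tool pointing down it reaches from about 0.375 to 0.9 m from the base axis. Payload 3.1 kg.
Tool frame: the origin (TCP) lies where the fingers leave the gripper's body, on its centre line; the fingertips stand 73 mm ahead of it and the grasp point (between the pads) lies 54 mm ahead of it; z points along the fingers, y is the line along which they close (so a half turn about z gives the same grasp; the last joint's range is limited). The gripper opens to 85 mm and grips with 20 to 120 N. Pads are 22 mm wide; open, the fingers measure 114 mm over their backs; the gripper's body (76 mm by 85 mm) begins 54 mm behind the grasp point. The pads swing forward as they close: fully open they stand 13 mm farther back than shut.
Start: joints at [-1.478, 0.527, 1.433, -0, 1.181, -0.178], TCP at [0.168, -0.602, 0.304] pointing down, gripper open.
Joint ranges: [-3.08, 3.08], [-0.75, 2.2], [0.22, 2.44], [-1.43, 4.57], [0, 2.65], [-2.85, 2.85]. Speed limits (rad/s): [2.79, 2.79, 3.14, 3.14, 3.14, 3.14].

INTERFACE

Orientations are given as a unit quaternion [x, y, z, w].
In Python, from station import manip gives the robot as it stands.
- The arm moves only by the shell command python3 -m crank 'ROWS' [FORCE]. ROWS is JSON, a list of rows, each an object with "dp": the shift along the tool's x, y, z normalised to -1 to 1, where 1 is 50 cm, a list of three; "delta_rot": the turn, a rotation vector about the tool's x, y, z normalised to -1 to 1, where 1 is 2 pi rad, a list of three; "fingers": the opening, from -1 (shut) to 1 (fully open). A call has 1 to 12 rows; each row shifts and turns the commanded pose from where the row before left it, along the tool's axes as they then stand; what a row does not reach is not made up. A row lasts 1/12 s, in which the tool goes at most 41.7 mm and 7.16 degrees, less where a joint would pass 70% of its speed; a pose out of reach is approached as far as the arm can. A call with a number of a shift or a turn outside -1 to 1 is refused whole. A call with a gripper value outside its range is refused whole. The fingers move at their own pace and stop on an object; FORCE is the grip in N (left out, the last holds). Time passes only in rows, so rows that do not move let the fingers close. It gives the time, the measured TCP pose, the force, the opening and the grip force at its end, in the units of the state.
- manip.sense(): the state, without advancing time (a new reading comes with each control period).
- manip.snapshot(name): name is "scene" or "top" or "wrist"; returns (picture, depth): 384x512x3 uint8, red, green, blue; 384x512 float32, m along the optical axis (not along the pixel's ray), 0 where there is no reading.
- manip.camera_model(name): a dict with "fx", "fy", "cx", "cy" (pixels), "k1" (the pictures are not rectified: a ray, as slopes to the right and down, at radius r is drawn at 1 + k1 r^2 times it, then the intrinsics apply), "origin" and "attitude" of the camera in the world. Camera axes: x right, y up, looking along -z (the intrinsics and any distortion apply to the point x, -y, -z); pixel columns grow to the right and rows downward; lengths in m; the calibration is good to about 2 mm. A picture is of the moment at which its call begins: read the wrist's pose just before it. camera_model takes no time and is no camera call; for the wrist camera it gives the pose at the moment of the call.
- manip.sign_off(): hands the job in; it is judged then, once.
The state is a dict: "t": time; "q": joint angles; "qd": joint speeds; "tau": joint torques, N m; "tcp_pos": TCP position; "tool_rot": TCP orientation; "force": force on the tool from outside, world axes, zero at the start; "ft_torque": the same for the moment, N m; "finger_gap": opening from 0.0 (shut) to 1.0 (fully open); "gripper_force": force on a finger pad.
Only numpy, scipy, OpenCV 4.12 (cv2) and the standard library are available. Lean on these libraries where they do the work, as an engineer would, in place of code of your own. Each camera call takes 0.05 s, during which the arm holds its last target. There are 200 camera calls.

## Working session

There is one attempt and no reset: what is moved stays moved. The work goes in short steps, Python scripts to look and compute and a shell command to move; the robot and the scene stay as the last step left them, time stands still between calls to the robot, and variables do not carry over. Pictures are saved under pics/ and viewed, at most 10 in all, crops included, and the job is handed in when it is done.

```bash
ls; mkdir -p pics; python3 - <<'E'
from station import manip
import cv2,numpy as np
s=manip.sense();print({k:np.round(v,3) for k,v in s.items()})
for n in("scene","top"):
    p,d=manip.snapshot(n);cv2.imwrite(f"pics/{n}0.png",p[:,:,::-1]);np.save(f"{n}_d.npy",d);np.save(f"{n}_p.npy",p)
    print(n,manip.camera_model(n))
E
```

```text
pics
{'t': np.float64(0.0), 'q': array([-1.478,  0.528,  1.434,  0.   ,  1.181, -0.178]), 'qd': array([-0.001, -0.   ,  0.   , -0.   ,  0.003,  0.001]), 'tau': array([-1.0000e-03, -4.4235e+01, -1.7802e+01, -0.0000e+00,  8.0000e-03,
       -0.0000e+00]), 'tcp_pos': array([ 0.168, -0.601,  0.303]), 'tool_rot': array([ 0.991,  0.135,  0.   , -0.001]), 'force': array([-0.62 ,  0.275, -0.138]), 'ft_torque': array([ 0.008, -0.015, -0.012]), 'gripper_force': np.float64(0.0), 'finger_gap': np.float64(0.997)}
scene {'fx': 397.9363441951857, 'fy': 397.9363441951857, 'cx': 253.35057731876074, 'cy': 189.08561395305296, 'k1': -0.08853115752077903, 'origin': array([0.98109627, 0.6214233 , 0.85357816]), 'attitude': array([0.13907937, 0.35967365, 0.86959489, 0.30837725])}
top {'fx': 470.5502426233943, 'fy': 470.5502426233943, 'cx': 257.1362375107345, 'cy': 190.96843206513591, 'k1': 0.004427156237240422, 'origin': array([0.31839404, 0.02403292, 1.22998024]), 'attitude': array([ 0.02585002, -0.04093274, -0.69878345,  0.71369319])}
```

View pics/top0.png

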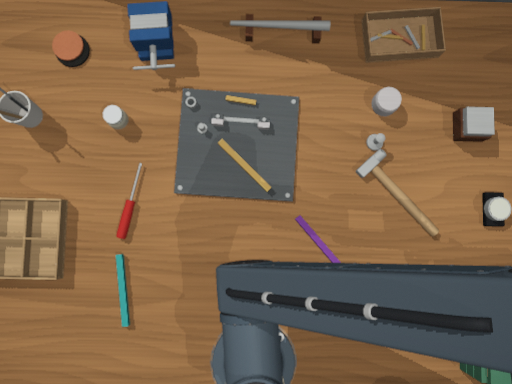

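View pics/scene0.png

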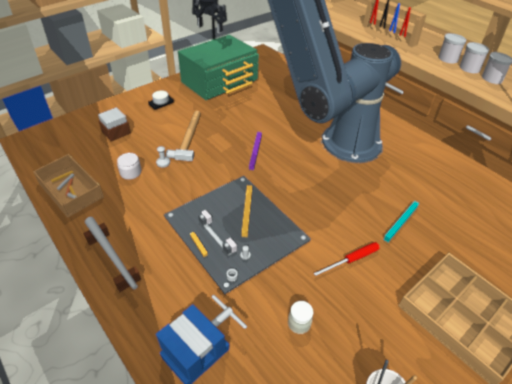

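Top view: the yellow brass bar lies at (245,165) on the plate. The post is at (202,128), the fence pads at (217,121) and (264,124), the collar at (191,102) and the offcut at (241,100). Things that could be taken for the bar are the purple bar (318,240), the turquoise bar (123,290) and the short offcut (241,100). I choose the brass bar at (245,165) and check it in a crop.

```bash
cat > h.py <<'E'
import numpy as np,cv2
from scipy.spatial.transform import Rotation as R
from station import manip
def ray(c,uv):
    K=np.array([[c['fx'],0,c['cx']],[0,c['fy'],c['cy']],[0,0,1.]])
    p=cv2.undistortPoints(np.array(uv,float).reshape(-1,1,2),K,np.array([c['k1'],0,0,0.]))[:,0]
    return R.from_quat(c['attitude']).apply(np.c_[p[:,0],-p[:,1],-np.ones(len(p))])
def onz(c,uv,z):
    r=ray(c,uv);return c['origin']+r*((z-c['origin'][2])/r[:,2])[:,None]
def proj(c,P):
    q=R.from_quat(c['attitude']).inv().apply(np.atleast_2d(P)-c['origin']);x=-q[:,0]/q[:,2];y=q[:,1]/q[:,2]
    f=1+c['k1']*(x*x+y*y);return np.c_[c['cx']+c['fx']*x*f,c['cy']+c['fy']*y*f]
E
python3 - <<'E'
from h import *
p=np.load("top_p.npy")
cv2.imwrite("pics/crop1.png",cv2.resize(p[82:207,170:305,::-1],None,fx=5,fy=4.8*5/4.8*0.96,interpolation=cv2.INTER_CUBIC))
c=manip.camera_model("top")
h=cv2.cvtColor(p,cv2.COLOR_RGB2HSV)
m=((h[...,0]>14)&(h[...,0]<30)&(h[...,1]>130)&(h[...,2]>140)).astype(np.uint8);m[:, :170]=0;m[:,305:]=0;m[:82]=0;m[207:]=0
n,l,st,ce=cv2.connectedComponentsWithStats(m)
for i in range(1,n):
    if st[i,4]>40:
        pts=np.argwhere(l==i)[:,::-1].astype(np.float32);r=cv2.minAreaRect(pts);print(st[i],ce[i],r)
        w=onz(c,cv2.boxPoints(r),0.03);print(np.round(w,4))
print(np.round(onz(c,[[184,94],[293,101],[180,188],[289,196]],.01),4), onz(c,[[202,128]],.04))
E
```

```text
[ 170   82  135  125 3609] [237.60072042 140.29093932] ((237.0, 144.0), (124.0, 134.0), 90.0)
[[ 0.7127  0.2325  0.03  ]
 [ 0.7224 -0.1177  0.03  ]
 [ 0.3964 -0.1212  0.03  ]
 [ 0.3891  0.2204  0.03  ]]
[219 141  51  49 309] [243.05501618 164.23624595] ((244.31930541992188, 165.17156982421875), (67.21826934814453, 5.337629318237305), 44.19307327270508)
[[ 0.5528  0.1021  0.03  ]
 [ 0.5631  0.0928  0.03  ]
 [ 0.4442 -0.0339  0.03  ]
 [ 0.4341 -0.0246  0.03  ]]
[[ 0.6877  0.1979  0.01  ]
 [ 0.6765 -0.0913  0.01  ]
 [ 0.4376  0.1996  0.01  ]
 [ 0.423  -0.0842  0.01  ]] [[0.59058151 0.14449919 0.04      ]]
```

View pics/crop1.png

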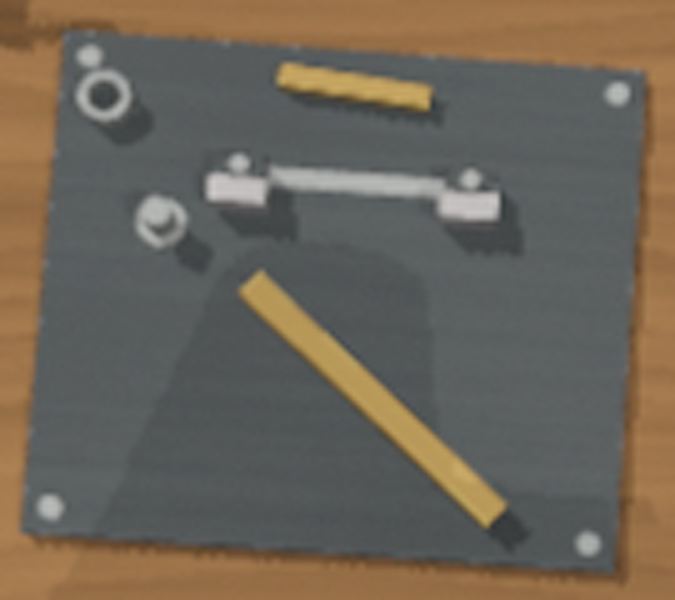

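The crop confirms the choice: the yellow, square-ended bar on the plate, with its near end at crop (255,283) beside the post at (160,220). I'll move above it for a wrist view.

```bash
A='{"dp":[0.043,-0.0453,0],"delta_rot":[0,0,0],"fingers":1}'; :
python3 -m crank '[{"dp":[0.043,-0.0453,0],"delta_rot":[0,0,0],"fingers":1},{"dp":[0.043,-0.0453,0],"delta_rot":[0,0,0],"fingers":1},{"dp":[0.043,-0.0453,0],"delta_rot":[0,0,0],"fingers":1},{"dp":[0.043,-0.0453,0],"delta_rot":[0,0,0],"fingers":1},{"dp":[0.043,-0.0453,0],"delta_rot":[0,0,0],"fingers":1},{"dp":[0.043,-0.0453,0],"delta_rot":[0,0,0],"fingers":1},{"dp":[0.043,-0.0453,0],"delta_rot":[0,0,0],"fingers":1},{"dp":[0.043,-0.0453,0],"delta_rot":[0,0,0],"fingers":1},{"dp":[0.043,-0.0453,0],"delta_rot":[0,0,0],"fingers":1},{"dp":[0.043,-0.0453,0],"delta_rot":[0,0,0],"fingers":1},{"dp":[0.043,-0.0453,0],"delta_rot":[0,0,0],"fingers":1},{"dp":[0.043,-0.0453,0],"delta_rot":[0,0,0],"fingers":1}]'
python3 -m crank '[{"dp":[0.043,-0.0453,0],"delta_rot":[0,0,0],"fingers":1},{"dp":[0.043,-0.0453,0],"delta_rot":[0,0,0],"fingers":1},{"dp":[0.043,-0.0453,0],"delta_rot":[0,0,0],"fingers":1},{"dp":[0.043,-0.0453,0],"delta_rot":[0,0,0],"fingers":1},{"dp":[0.043,-0.0453,0],"delta_rot":[0,0,0],"fingers":1},{"dp":[0.043,-0.0453,0],"delta_rot":[0,0,0],"fingers":1},{"dp":[0.043,-0.0453,0],"delta_rot":[0,0,0],"fingers":1},{"dp":[0.043,-0.0453,0],"delta_rot":[0,0,0],"fingers":1},{"dp":[0.043,-0.0453,0],"delta_rot":[0,0,0],"fingers":1},{"dp":[0.043,-0.0453,0],"delta_rot":[0,0,0],"fingers":1},{"dp":[0.043,-0.0453,0],"delta_rot":[0,0,0],"fingers":1},{"dp":[0.043,-0.0453,0],"delta_rot":[0,0,0],"fingers":1}]'
python3 -m crank '[{"dp":[0,0,0],"delta_rot":[0,0,-0.0145],"fingers":1},{"dp":[0,0,0],"delta_rot":[0,0,-0.0145],"fingers":1},{"dp":[0,0,0],"delta_rot":[0,0,-0.0145],"fingers":1},{"dp":[0,0,0],"delta_rot":[0,0,-0.0145],"fingers":1},{"dp":[0,0,0],"delta_rot":[0,0,-0.0145],"fingers":1},{"dp":[0,0,0],"delta_rot":[0,0,-0.0145],"fingers":1},{"dp":[0,0,0],"delta_rot":[0,0,0],"fingers":1}]'
python3 - <<'E'
from h import *
c=manip.camera_model("wrist");p,d=manip.snapshot("wrist");print(c,manip.sense()['tcp_pos'],manip.sense()['tool_rot'])
cv2.imwrite("pics/w1.png",p[:,:,::-1]);np.savez("w1.npz",p=p,d=d,o=c['origin'],a=c['attitude'])
E
```

```text
t: 1.1
tcp_pos: [0.3437, -0.2694, 0.3037]
tool_rot: [0.991, 0.135, -0.0, -0.0]
force: [0.8, -0.2, -0.3]
finger_gap: 1.003
gripper_force: 0.0
t: 2.1
tcp_pos: [0.5192, 0.0618, 0.3036]
tool_rot: [0.991, 0.136, -0.0, -0.0]
force: [-0.2, 0.2, -0.0]
finger_gap: 1.002
gripper_force: 0.0
t: 2.68
tcp_pos: [0.5187, 0.0602, 0.3035]
tool_rot: [0.917, 0.399, -0.0, -0.0]
force: [-0.1, 0.1, 0.7]
finger_gap: 0.997
gripper_force: 0.0
{'fx': 337.80905985982645, 'fy': 337.80905985982645, 'cx': 254.88338088653958, 'cy': 194.02072257094378, 'k1': -0.034206891699615743, 'origin': array([0.5737388 , 0.11983022, 0.37380288]), 'attitude': array([-0.14912182,  0.0591335 , -0.36185578,  0.91832799])} [0.51866198 0.06018171 0.30356444] [ 9.17796587e-01  3.97050635e-01 -4.06507903e-04 -2.30915699e-04]
```

View pics/w1.png

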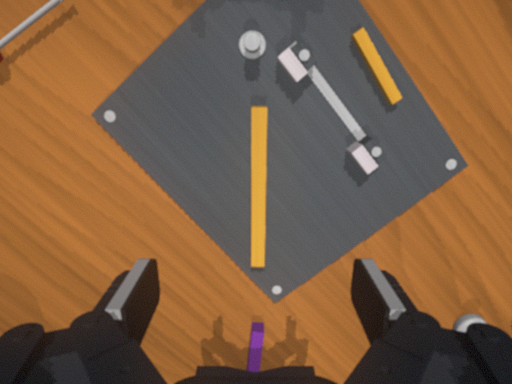

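The wrist view shows the bar from (259,107) at its near end to (258,267), the post at (252,44) and the pads at (293,64) and (363,158), with the rail set back between them. Next I'll measure from the pixels.

```bash
cat > meas.py <<'E'
from h import *
def cloud(c,d):
    v,u=np.mgrid[0:384,0:512];uv=np.c_[u.ravel(),v.ravel()]
    r=ray(c,uv);return (c['origin']+r*d.reshape(-1,1)).reshape(384,512,3)
def barfit(c,p,roi):
    h=cv2.cvtColor(p,cv2.COLOR_RGB2HSV);m=((h[...,0]>14)&(h[...,0]<30)&(h[...,1]>110)&(h[...,2]>140)).astype(np.uint8)
    k=np.zeros_like(m);k[roi[1]:roi[3],roi[0]:roi[2]]=1;m*=k
    n,l,st,_=cv2.connectedComponentsWithStats(m);i=1+np.argmax(st[1:,4])
    w=onz(c,np.argwhere(l==i)[:,::-1],.03)[:,:2]
    (ce,sz,an)=cv2.minAreaRect((w*1000).astype(np.float32))
    mu=w.mean(0);_,_,V=np.linalg.svd(w-mu,full_matrices=False);return np.array(ce)/1000,sz,mu,np.degrees(np.arctan2(V[0,1],V[0,0]))
E
python3 - <<'E'
from meas import *
z=np.load("w1.npz");c=manip.camera_model("wrist");c['origin']=z['o'];c['attitude']=z['a'];p,d=z['p'],z['d']
print(barfit(c,p,(235,95,285,280)))
W=cloud(c,d);Z=W[...,2]
print("plate z",np.median(Z[180:220,200:235]),"bar",np.median(Z[150:230,256:262]))
for nm,b,lo,hi in (("post",(235,28,272,62),.033,.05),("padA",(275,38,315,85),.028,.05),("padB",(343,138,383,178),.028,.05),("rail",(310,68,362,140),.014,.05),("off",(350,25,405,108),.014,.05)):
    s=np.zeros(Z.shape,bool);s[b[1]:b[3],b[0]:b[2]]=1;s&=(Z>lo)&(Z<hi);P=W[s]
    ce,sz,an=cv2.minAreaRect((P[:,:2]*1000).astype(np.float32));print(nm,s.sum(),np.round(ce,1),np.round(sz,1),round(an,1),"z",np.round(np.percentile(P[:,2],[5,50,95]),4), np.round(cv2.boxPoints((ce,sz,an)),1).tolist())
g=cv2.resize(p[20:190,225:425,::-1],None,fx=4,fy=3.5,interpolation=cv2.INTER_CUBIC);cv2.imwrite("pics/w1c.png",g)
E
```

```text
(array([0.49900818, 0.03441674]), (180.94007873535156, 16.081466674804688), array([0.50412295, 0.04035631]), np.float64(-133.3151451036288))
plate z 0.010378998223403352 bar 0.03039559577748213
post 249 [594.9 148. ] [14.3 14.7] 46.4 z [0.0387 0.0404 0.0416] [[584.7000122070312, 147.89999389648438], [595.2999877929688, 137.6999969482422], [605.2000122070312, 148.10000610351562], [594.5999755859375, 158.3000030517578]]
padA 875 [616.3 107.1] [30.2 26.8] 87.0 z [0.0312 0.0338 0.0357] [[602.2000122070312, 92.69999694824219], [629.0, 91.30000305175781], [630.5, 121.4000015258789], [603.7000122070312, 122.80000305175781]]
padB 715 [610.5 -12.9] [30.2 26.9] 86.8 z [0.0307 0.034  0.0357] [[596.2000122070312, -27.299999237060547], [623.0999755859375, -28.799999237060547], [624.7999877929688, 1.399999976158142], [597.9000244140625, 2.9000000953674316]]Traceback (most recent call last):
  File "<stdin>", line 8, in <module>
    return _quantile_unchecked(
        a, q, axis, out, overwrite_input, method, keepdims, weights)
    return _ureduce(a,
                    func=_quantile_ureduce_func,
    ...<5 lines>...
                    overwrite_input=overwrite_input,
                    method=method)
    r = func(a, **kwargs)
    result = _quantile(arr,
                       quantiles=q,
    ...<2 lines>...
                       out=out,
                       weights=wgt)
    slices_having_nans = np.isnan(arr[-1, ...])
                                  ~~~^^^^^^^^^
IndexError: index -1 is out of bounds for axis 0 with size 0
```

```bash
python3 - <<'E'
from meas import *
z=np.load("w1.npz");c=manip.camera_model("wrist");c['origin']=z['o'];c['attitude']=z['a'];p,d=z['p'],z['d']
W=cloud(c,d)
ex=np.array([-.0483,-.9988]);ey=np.array([.9988,-.0483]);o=np.array([.5949,.148])
q=W[...,:2]-o;J=np.stack([q@ex,q@ey,W[...,2]],-1)*1000
for x0 in (70,85,100,115,130):
    s=(abs(J[...,0]-x0)<5)&(J[...,1]>0)&(J[...,1]<45)
    P=J[s];P=P[P[:,1].argsort()];b=np.round(P[:,1]/3)
    print(x0,[(int(k*3),round(float(np.median(P[b==k,2])),1)) for k in np.unique(b)])
for x0 in (40,160):
    P=J[(abs(J[...,0]-x0)<10)&(J[...,1]>-5)&(J[...,1]<45)];b=np.round(P[:,1]/2)
    print(x0,[(int(k*2),round(float(np.median(P[b==k,2])),1)) for k in np.unique(b)])
g=p[:,:,::-1]
R_=cv2.cvtColor(p,cv2.COLOR_RGB2GRAY);print("rail gray vs plate",R_[100,335],R_[150,200])
br=(R_>150)&(abs(J[...,0]-100)<30)&(J[...,1]>0)&(J[...,1]<45);print("bright rail y",np.percentile(J[br][:,1],[2,50,98]),np.percentile(J[br][:,2],[5,50,95]))
E
```

```text
70 [(0, 11.0), (3, 10.0), (6, 10.3), (9, 10.6), (12, 10.4), (15, 10.1), (18, 10.1), (21, 10.4), (24, 10.6), (27, 11.2), (30, 11.1), (33, 11.5), (36, 10.8), (39, 10.2), (42, 10.2), (45, 10.5)]
85 [(0, 10.3), (3, 10.3), (6, 10.4), (9, 10.3), (12, 10.4), (15, 10.2), (18, 10.2), (21, 10.4), (24, 10.5), (27, 11.6), (30, 11.4), (33, 11.0), (36, 11.1), (39, 10.5), (42, 10.1), (45, 10.3)]
100 [(0, 10.1), (3, 10.5), (6, 10.4), (9, 10.3), (12, 10.4), (15, 10.2), (18, 10.1), (21, 10.1), (24, 10.2), (27, 11.3), (30, 11.4), (33, 11.3), (36, 10.6), (39, 10.4), (42, 10.4), (45, 10.3)]
115 [(0, 10.3), (3, 10.4), (6, 10.2), (9, 10.6), (12, 10.4), (15, 10.4), (18, 10.3), (21, 10.3), (24, 10.4), (27, 11.3), (30, 11.4), (33, 11.3), (36, 10.8), (39, 10.4), (42, 10.3), (45, 10.4)]
130 [(0, 10.5), (3, 10.4), (6, 10.7), (9, 10.3), (12, 10.6), (15, 10.3), (18, 10.3), (21, 10.4), (24, 10.1), (27, 11.5), (30, 11.5), (33, 11.5), (36, 10.6), (39, 10.3), (42, 10.2), (45, 10.3)]
40 [(-4, 10.2), (-2, 10.2), (0, 10.0), (2, 10.3), (4, 10.5), (6, 10.1), (8, 10.3), (10, 23.1), (12, 34.2), (14, 34.3), (16, 34.2), (18, 34.3), (20, 34.4), (22, 34.3), (24, 33.3), (26, 31.9), (28, 33.3), (30, 33.7), (32, 33.1), (34, 33.0), (36, 32.2), (40, 10.6), (42, 10.5), (44, 10.6)]
160 [(-4, 10.3), (-2, 10.4), (0, 10.3), (2, 10.5), (4, 10.3), (6, 10.6), (8, 10.5), (10, 23.8), (12, 34.2), (14, 34.4), (16, 34.4), (18, 34.3), (20, 34.3), (22, 34.6), (24, 33.1), (26, 32.6), (28, 33.2), (30, 34.1), (32, 34.7), (34, 33.5), (36, 32.1), (38, 10.4), (40, 10.3), (42, 10.4), (44, 10.2)]
rail gray vs plate 191 92
bright rail y [26.04833945 30.80302371 35.52853633] [10.06921756 11.36945548 12.64278696]
```

```bash

python3 -m crank '[{"dp":[-0.0323,0.0033,0.05],"delta_rot":[0,0,0],"fingers":0.1},{"dp":[-0.0323,0.0033,0.06],"delta_rot":[0,0,0],"fingers":0.1},{"dp":[0,0,0.06],"delta_rot":[0,0,0],"fingers":0.1},{"dp":[0,0,0.06],"delta_rot":[0,0,0],"fingers":0.1},{"dp":[0,0,0.06],"delta_rot":[0,0,0],"fingers":0.1},{"dp":[0,0,0.05],"delta_rot":[0,0,0],"fingers":0.1},{"dp":[0,0,0.04],"delta_rot":[0,0,0],"fingers":0.1},{"dp":[0,0,0.03],"delta_rot":[0,0,0],"fingers":0.1},{"dp":[0,0,0.02],"delta_rot":[0,0,0],"fingers":0.1},{"dp":[0,0,0],"delta_rot":[0,0,0],"fingers":0.1},{"dp":[0,0,0],"delta_rot":[0,0,0],"fingers":0.1}]'
python3 -m crank '[{"dp":[0,0,0],"delta_rot":[0,0,0],"fingers":-1},{"dp":[0,0,0],"delta_rot":[0,0,0],"fingers":-1},{"dp":[0,0,0],"delta_rot":[0,0,0],"fingers":-1},{"dp":[0,0,0],"delta_rot":[0,0,0],"fingers":-1},{"dp":[0,0,0],"delta_rot":[0,0,0],"fingers":-1},{"dp":[0,0,0],"delta_rot":[0,0,0],"fingers":-1},{"dp":[0,0,0],"delta_rot":[0,0,0],"fingers":-1},{"dp":[0,0,0],"delta_rot":[0,0,0],"fingers":-1}]' 30
python3 - <<'E'
from meas import *
c=manip.camera_model("wrist");p,d=manip.snapshot("wrist");s=manip.sense();print({k:np.round(s[k],4) for k in('tcp_pos','tool_rot','force','ft_torque','finger_gap','gripper_force')})
cv2.imwrite("pics/w2.png",p[:,:,::-1]);np.savez("w2.npz",p=p,d=d,o=c['origin'],a=c['attitude'])
E
```

```text
t: 3.65
tcp_pos: [0.4993, 0.0343, 0.0887]
tool_rot: [0.918, 0.397, -0.0, -0.0]
force: [0.3, -0.6, 0.3]
finger_gap: 0.549
gripper_force: 0.0
t: 4.32
tcp_pos: [0.4998, 0.0343, 0.0901]
tool_rot: [0.917, 0.398, 0.001, 0.001]
force: [0.5, 1.3, 5.8]
finger_gap: 0.18
gripper_force: 30.8
{'tcp_pos': array([0.4998, 0.0344, 0.0901]), 'tool_rot': array([9.175e-01, 3.978e-01, 9.000e-04, 5.000e-04]), 'force': array([-1.4289,  0.4554,  6.6189]), 'ft_torque': array([ 0.0886,  0.0733, -0.021 ]), 'finger_gap': np.float64(0.1769), 'gripper_force': np.float64(30.7633)}
```

View pics/w2.png

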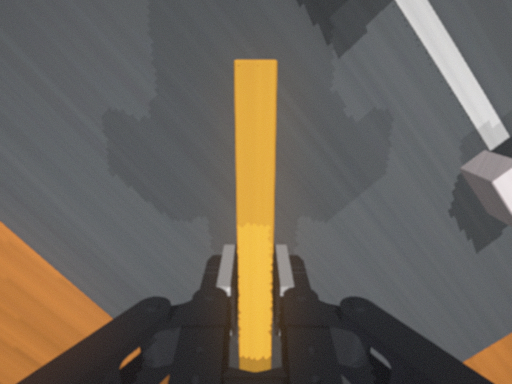

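```bash

python3 -m crank '[{"dp":[0,0,-0.0022],"delta_rot":[0,0,0],"fingers":-1},{"dp":[0,0,0],"delta_rot":[0,0,0],"fingers":-1},{"dp":[0,0,0],"delta_rot":[0,0,0],"fingers":-1}]'
python3 -m crank '[{"dp":[0.007,-0.0012,0],"delta_rot":[0,0,0],"fingers":-1},{"dp":[0.007,-0.0012,0],"delta_rot":[0,0,0],"fingers":-1},{"dp":[0.007,-0.0012,0],"delta_rot":[0,0,0],"fingers":-1},{"dp":[0.007,-0.0012,0],"delta_rot":[0,0,0],"fingers":-1},{"dp":[0.007,-0.0012,0],"delta_rot":[0,0,0],"fingers":-1},{"dp":[0.007,-0.0012,0],"delta_rot":[0,0,0],"fingers":-1},{"dp":[0.007,-0.0012,0],"delta_rot":[0,0,0],"fingers":-1},{"dp":[0.007,-0.0012,0],"delta_rot":[0,0,0],"fingers":-1},{"dp":[0.007,-0.0012,0],"delta_rot":[0,0,0],"fingers":-1},{"dp":[0.007,-0.0012,0],"delta_rot":[0,0,0],"fingers":-1},{"dp":[0.006,-0.0012,0],"delta_rot":[0,0,0],"fingers":-1},{"dp":[0.004,0,0],"delta_rot":[0,0,0],"fingers":-1}]'
cat >> h.py <<'E'
def st():
    s=manip.sense();r=R.from_quat(s['tool_rot']);f=r.inv().apply(s['force']);m=r.inv().apply(s['ft_torque'])
    print('t',round(float(s['t']),2),'tcp',np.round(s['tcp_pos']*1000,2),'yaw',round(float(np.degrees(2*np.arctan2(s['tool_rot'][1],s['tool_rot'][0]))),2),'F tool',np.round(f,2),'M tool',np.round(m,3),'gap',round(float(s['finger_gap']),3),'grip',round(float(s['gripper_force']),1))
E
python3 - <<'E'
from meas import *
st()
c=manip.camera_model("wrist");p,d=manip.snapshot("wrist");st()
cv2.imwrite("pics/w3.png",p[:,:,::-1]);np.savez("w3.npz",p=p,d=d,o=c['origin'],a=c['attitude'])
E
```

```text
t: 4.62
tcp_pos: [0.4991, 0.0343, 0.0901]
tool_rot: [0.917, 0.398, -0.0, -0.0]
force: [-1.1, -0.1, 0.4]
finger_gap: 0.178
gripper_force: 30.1
t: 5.62
tcp_pos: [0.5214, 0.0683, 0.0901]
tool_rot: [0.917, 0.398, -0.001, -0.0]
force: [-4.6, -5.1, 5.0]
finger_gap: 0.177
gripper_force: 30.6
t 5.62 tcp [521.39  68.34  90.1 ] yaw 46.94 F tool [-6.9   0.09 -5.03] M tool [-0.111 -0.93   0.009] gap 0.177 grip 30.6
t 5.67 tcp [521.58  68.56  90.1 ] yaw 46.93 F tool [-4.04 -0.51 -4.93] M tool [ 0.021 -0.586  0.038] gap 0.177 grip 30.5
```

View pics/w3.png

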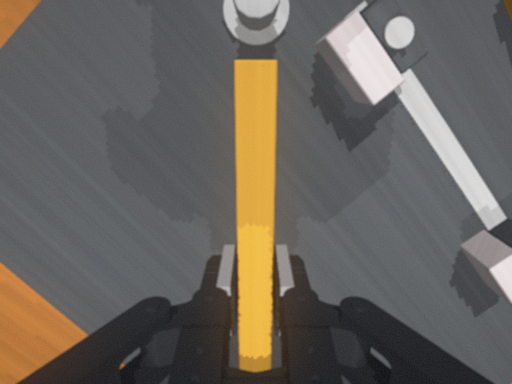

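The post sits at (256,10), in line with the bar's axis (column 256), and the bar's end is at row 60, about 9 mm short. I'll creep up to it.

```bash

python3 -m crank '[{"dp":[0.003,0,0],"delta_rot":[0,0,0],"fingers":-1},{"dp":[0.003,0,0],"delta_rot":[0,0,0],"fingers":-1},{"dp":[0.003,0,0],"delta_rot":[0,0,0],"fingers":-1},{"dp":[0.002,0,0],"delta_rot":[0,0,0],"fingers":-1},{"dp":[0.002,0,0],"delta_rot":[0,0,0],"fingers":-1},{"dp":[0.001,0,0],"delta_rot":[0,0,0],"fingers":-1}]'
python3 -c 'from h import *;st()'
python3 -m crank '[{"dp":[0.001,0,0],"delta_rot":[0,0,0],"fingers":-1},{"dp":[0.001,0,0],"delta_rot":[0,0,0],"fingers":-1}]' >/dev/null
python3 -c 'from h import *;st()'
python3 - <<'E'
from meas import *
z=np.load("w3.npz");c=manip.camera_model("wrist");c['origin']=z['o'];c['attitude']=z['a']
W=cloud(c,z['d']);s=np.zeros((384,512),bool);s[:50,215:300]=1;s&=(W[...,2]>.034)
P=W[s][:,:2]*1000;b=np.radians(46.94);q=P-np.array([521.5,68.5]);T=np.c_[q@[np.cos(b),np.sin(b)],q@[np.sin(b),-np.cos(b)]]
print(len(P),np.percentile(T[:,0],[1,99]),np.percentile(T[:,1],[1,50,99]))
h=cv2.cvtColor(z['p'],cv2.COLOR_RGB2HSV);w=onz(c,[[234.5,60],[277,60],[236,200],[275.5,200]],.03)[:,:2]*1000-np.array([521.5,68.5]);print(np.c_[w@[np.cos(b),np.sin(b)],w@[np.sin(b),-np.cos(b)]])
E
```

```text
t: 6.17
tcp_pos: [0.5257, 0.0731, 0.0901]
tool_rot: [0.917, 0.398, -0.001, -0.0]
force: [-4.7, -6.0, 5.3]
finger_gap: 0.182
gripper_force: 30.6
t 6.17 tcp [525.65  73.13  90.1 ] yaw 46.92 F tool [-7.61  0.71 -5.28] M tool [-0.086 -1.007 -0.019] gap 0.182 grip 30.6
t 6.33 tcp [526.27  73.78  90.09] yaw 46.92 F tool [-7.09  0.19 -6.69] M tool [-0.069 -0.982 -0.009] gap 0.178 grip 30.6
757 [ 81.00871357 105.90090829] [-6.80294967 -0.0972404   6.87407838]
[[88.4097678  -7.81693578]
 [88.40949468  7.51984633]
 [34.82863684 -8.19095734]
 [34.83266946  7.97356785]]
```

```bash

python3 -m crank '[{"dp":[0.001,0,-0.001],"delta_rot":[0,0,0],"fingers":-1},{"dp":[0.001,0,0],"delta_rot":[0,0,0],"fingers":-1}]' >/dev/null
python3 -c 'from h import *;st()'
python3 -m crank '[{"dp":[0.001,0,0],"delta_rot":[0,0,0],"fingers":-1},{"dp":[0.001,0,0],"delta_rot":[0,0,0],"fingers":-1}]' >/dev/null
python3 -c 'from h import *;st()'
python3 -m crank '[{"dp":[0.001,0,0],"delta_rot":[0,0,0],"fingers":-1}]' >/dev/null
python3 -c 'from h import *;st()'
```

```text
t 6.5 tcp [528.4   75.05  90.12] yaw 46.87 F tool [-1.89  1.41  1.44] M tool [-0.01  -0.322 -0.039] gap 0.175 grip 29.9
t 6.67 tcp [528.89  75.65  90.16] yaw 46.89 F tool [-1.27 -0.64  4.02] M tool [-0.039 -0.077  0.024] gap 0.175 grip 29.5
t 6.75 tcp [529.24  76.    90.17] yaw 46.89 F tool [-0.22  0.22  3.85] M tool [ 0.033 -0.014  0.019] gap 0.182 grip 29.5
```

```bash

python3 -m crank '[{"dp":[0.0005,0,0.0003],"delta_rot":[0,0,0],"fingers":-1},{"dp":[0.0005,0,0],"delta_rot":[0,0,0],"fingers":-1}]' >/dev/null
python3 -c 'from h import *;st()'
python3 -m crank '[{"dp":[0.0005,0,0],"delta_rot":[0,0,0],"fingers":-1},{"dp":[0.0005,0,0],"delta_rot":[0,0,0],"fingers":-1}]' >/dev/null
python3 - <<'E'
from meas import *
st()
c=manip.camera_model("wrist");p,d=manip.snapshot("wrist")
cv2.imwrite("pics/w4.png",cv2.resize(p[0:100,180:340,::-1],None,fx=4,fy=4));
E
```

```text
t 6.92 tcp [529.44  76.24  90.16] yaw 46.9 F tool [ 0.34 -0.13  3.89] M tool [-0.025 -0.01  -0.008] gap 0.178 grip 29.5
t 7.08 tcp [529.67  76.47  90.27] yaw 46.89 F tool [-0.87 -0.63  4.03] M tool [ 0.016 -0.151 -0.01 ] gap 0.173 grip 29.4
```

View pics/w4.png

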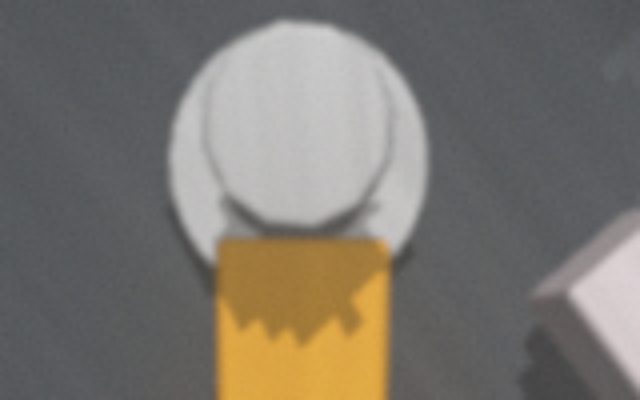

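```bash

python3 -m crank '[{"dp":[0.0005,0,0.0003],"delta_rot":[0,0,0],"fingers":-1},{"dp":[0.0005,0,0],"delta_rot":[0,0,0],"fingers":-1}]' >/dev/null
python3 -c 'from h import *;st()'
python3 -m crank '[{"dp":[0.0005,0,0.0003],"delta_rot":[0,0,0],"fingers":-1},{"dp":[0.0005,0,0],"delta_rot":[0,0,0],"fingers":-1}]' >/dev/null
python3 -c 'from h import *;st()'
python3 -m crank '[{"dp":[0.0005,0,0],"delta_rot":[0,0,0],"fingers":-1},{"dp":[0.0005,0,0],"delta_rot":[0,0,0],"fingers":-1}]' >/dev/null
python3 -c 'from h import *;st()'
```

```text
t 7.3 tcp [529.67  76.6   90.16] yaw 46.9 F tool [-2.46 -0.01  3.69] M tool [-0.149 -0.409  0.106] gap 0.177 grip 29.5
t 7.47 tcp [529.72  76.67  90.14] yaw 46.91 F tool [-6.17  0.43  0.75] M tool [-0.274 -0.8    0.087] gap 0.177 grip 29.8
t 7.63 tcp [529.78  76.74  90.15] yaw 46.92 F tool [-7.06  2.58  0.77] M tool [-0.414 -1.122  0.101] gap 0.176 grip 29.9
```

The bar now bears on the post, with about 7 N along its axis. I'll swing it about the post in small arcs and check the force as it goes.

```bash

python3 -m crank '[{"dp":[0.00003,0.00342,0],"delta_rot":[0,0,-0.00278],"fingers":-1},{"dp":[0.00003,0.00342,0],"delta_rot":[0,0,-0.00278],"fingers":-1}]' >/dev/null
python3 -c 'from h import *;st()'
python3 -m crank '[{"dp":[0.00003,0.00342,0],"delta_rot":[0,0,-0.00278],"fingers":-1},{"dp":[0.00003,0.00342,0],"delta_rot":[0,0,-0.00278],"fingers":-1},{"dp":[0,0,0],"delta_rot":[0,0,0],"fingers":-1}]' >/dev/null
python3 -c 'from h import *;st()'
```

```text
t 7.8 tcp [531.93  74.75  90.13] yaw 48.91 F tool [-5.56  0.7   0.46] M tool [ 0.011 -0.799  0.134] gap 0.172 grip 29.9
t 8.05 tcp [534.69  72.45  90.15] yaw 50.94 F tool [-5.57 -0.91  0.57] M tool [-0.042 -0.925 -0.006] gap 0.173 grip 29.9
```

```bash

python3 -m crank '[{"dp":[0.00005,0.00342,0],"delta_rot":[0,0,-0.00278],"fingers":-1},{"dp":[0.00005,0.00342,0],"delta_rot":[0,0,-0.00278],"fingers":-1},{"dp":[0.00005,0.00342,0],"delta_rot":[0,0,-0.00278],"fingers":-1},{"dp":[0.00005,0.00342,0],"delta_rot":[0,0,-0.00278],"fingers":-1}]' >/dev/null
python3 -c 'from h import *;st()'
python3 -m crank '[{"dp":[0.00005,0.00342,0],"delta_rot":[0,0,-0.00278],"fingers":-1},{"dp":[0.00005,0.00342,0],"delta_rot":[0,0,-0.00278],"fingers":-1},{"dp":[0.00005,0.00342,0],"delta_rot":[0,0,-0.00278],"fingers":-1},{"dp":[0.00005,0.00342,0],"delta_rot":[0,0,-0.00278],"fingers":-1}]' >/dev/null
python3 -c 'from h import *;st()'
```

```text
t 8.38 tcp [539.55  68.71  90.14] yaw 54.94 F tool [-5.3  -1.73 -0.16] M tool [ 0.282 -0.721  0.108] gap 0.175 grip 30.1
t 8.72 tcp [544.92  65.13  90.16] yaw 58.96 F tool [-4.92 -2.53 -1.  ] M tool [ 0.475 -0.689  0.003] gap 0.178 grip 30.2
```

```bash

python3 -m crank '[{"dp":[0.0002,0.00342,0],"delta_rot":[0,0,-0.00278],"fingers":-1},{"dp":[0.0002,0.00342,-0.0001],"delta_rot":[0,0,-0.00278],"fingers":-1},{"dp":[0.0002,0.00342,0],"delta_rot":[0,0,-0.00278],"fingers":-1},{"dp":[0.0002,0.00342,0],"delta_rot":[0,0,-0.00278],"fingers":-1}]' >/dev/null
python3 -c 'from h import *;st()'
python3 -m crank '[{"dp":[0.0001,0.00342,0],"delta_rot":[0,0,-0.00278],"fingers":-1},{"dp":[0.0001,0.00342,-0.0001],"delta_rot":[0,0,-0.00278],"fingers":-1},{"dp":[0.0001,0.00342,0],"delta_rot":[0,0,-0.00278],"fingers":-1},{"dp":[0.0001,0.00342,0],"delta_rot":[0,0,-0.00278],"fingers":-1}]' >/dev/null
python3 -c 'from h import *;st()'
```

```text
t 9.05 tcp [550.51  61.99  90.15] yaw 62.99 F tool [-7.1  -3.77 -3.14] M tool [ 0.628 -0.919  0.092] gap 0.18 grip 30.3
t 9.38 tcp [556.31  59.18  90.16] yaw 67.01 F tool [-6.55 -5.01 -2.36] M tool [ 0.699 -0.999 -0.005] gap 0.178 grip 30.3
```

```bash

python3 -m crank '[{"dp":[0.00007,0.00342,0],"delta_rot":[0,0,-0.00278],"fingers":-1},{"dp":[0.00007,0.00342,-0.0001],"delta_rot":[0,0,-0.00278],"fingers":-1},{"dp":[0.00007,0.00342,0],"delta_rot":[0,0,-0.00278],"fingers":-1},{"dp":[0.00007,0.00342,-0.0001],"delta_rot":[0,0,-0.00278],"fingers":-1}]' >/dev/null
python3 -c 'from h import *;st()'
python3 -m crank '[{"dp":[0.00007,0.00342,0],"delta_rot":[0,0,-0.00278],"fingers":-1},{"dp":[0.00007,0.00342,-0.0001],"delta_rot":[0,0,-0.00278],"fingers":-1},{"dp":[0.00007,0.00342,0],"delta_rot":[0,0,-0.00278],"fingers":-1},{"dp":[0.00007,0.00342,0],"delta_rot":[0,0,-0.00278],"fingers":-1}]' >/dev/null
python3 -c 'from h import *;st()'
python3 -m crank '[{"dp":[0.00007,0.00342,0],"delta_rot":[0,0,-0.00278],"fingers":-1},{"dp":[0.00007,0.00342,0],"delta_rot":[0,0,-0.00278],"fingers":-1},{"dp":[0.00007,0.00342,0],"delta_rot":[0,0,-0.00278],"fingers":-1},{"dp":[0.00007,0.00342,0],"delta_rot":[0,0,-0.00278],"fingers":-1}]' >/dev/null
python3 -c 'from h import *;st()'
```

```text
t 9.72 tcp [562.41  56.69  90.19] yaw 71.05 F tool [-6.67 -6.54 -1.14] M tool [ 0.889 -1.049 -0.124] gap 0.179 grip 30.3
t 10.05 tcp [568.46  54.67  90.15] yaw 75.07 F tool [-7.58 -7.26 -2.84] M tool [ 1.071 -1.053 -0.149] gap 0.177 grip 30.4
t 10.38 tcp [574.75  53.01  90.16] yaw 79.1 F tool [-7.34 -7.32 -4.15] M tool [ 1.256 -1.256 -0.158] gap 0.177 grip 30.5
```

```bash

python3 -m crank '[{"dp":[0.00003,0.0038,-0.0002],"delta_rot":[0,0,-0.00278],"fingers":-1},{"dp":[0.00003,0.0038,-0.0002],"delta_rot":[0,0,-0.00278],"fingers":-1}]' >/dev/null
python3 -c 'from h import *;st()'
python3 -m crank '[{"dp":[0.00003,0.0038,0],"delta_rot":[0,0,-0.00278],"fingers":-1},{"dp":[0.00003,0.0038,0],"delta_rot":[0,0,-0.00278],"fingers":-1}]' >/dev/null
python3 -c 'from h import *;st()'
```

```text
t 10.55 tcp [578.28  52.3   90.21] yaw 81.14 F tool [-7.78 -7.79 -3.2 ] M tool [ 1.3   -1.143 -0.276] gap 0.174 grip 30.4
t 10.72 tcp [581.58  51.74  90.18] yaw 83.15 F tool [-7.74 -9.18 -4.07] M tool [ 1.504 -1.145 -0.228] gap 0.176 grip 30.6
```

```bash

python3 -m crank '[{"dp":[0,0.00065,-0.0005],"delta_rot":[0,0,0],"fingers":-1},{"dp":[0,0,0],"delta_rot":[0,0,0],"fingers":-1}]' >/dev/null
python3 -c 'from h import *;st()'
python3 -m crank '[{"dp":[0.00003,0.0025,0],"delta_rot":[0,0,-0.00139],"fingers":-1},{"dp":[0.00003,0.0025,0],"delta_rot":[0,0,-0.00139],"fingers":-1}]' >/dev/null
python3 -c 'from h import *;st()'
```

```text
t 10.88 tcp [583.36  51.51  90.2 ] yaw 83.13 F tool [-7.52 -6.05  0.82] M tool [ 1.024 -1.047 -0.437] gap 0.178 grip 30.2
t 11.05 tcp [585.19  51.29  90.18] yaw 84.13 F tool [-6.63 -6.99 -0.69] M tool [ 1.311 -1.07  -0.306] gap 0.177 grip 30.2
```

```bash

python3 -m crank '[{"dp":[0.00003,0.0021,0],"delta_rot":[0,0,-0.00139],"fingers":-1},{"dp":[0.00003,0.0021,0],"delta_rot":[0,0,-0.00139],"fingers":-1}]' >/dev/null
python3 -c 'from h import *;st()'
python3 -m crank '[{"dp":[0.00003,0.0021,0],"delta_rot":[0,0,-0.00139],"fingers":-1},{"dp":[0,0,0],"delta_rot":[0,0,0],"fingers":-1}]' >/dev/null
python3 -c 'from h import *;st()'
python3 -m crank '[{"dp":[0.00003,0.0021,0],"delta_rot":[0,0,-0.00139],"fingers":-1},{"dp":[0,0,0],"delta_rot":[0,0,0],"fingers":-1}]' >/dev/null
python3 -c 'from h import *;st()'
```

```text
t 11.22 tcp [587.4   51.05  90.19] yaw 85.13 F tool [-7.14 -6.95 -0.62] M tool [ 1.193 -1.16  -0.285] gap 0.176 grip 30.2
t 11.38 tcp [588.94  50.92  90.21] yaw 85.64 F tool [-6.49 -7.06 -0.63] M tool [ 1.043 -1.079 -0.44 ] gap 0.179 grip 30.2
t 11.55 tcp [590.13  50.87  90.2 ] yaw 86.14 F tool [-7.1  -5.94  0.43] M tool [ 1.014 -1.037 -0.386] gap 0.177 grip 30.1
```

```bash

python3 -m crank '[{"dp":[0.00003,0.0012,0],"delta_rot":[0,0,-0.00097],"fingers":-1},{"dp":[0,0,0],"delta_rot":[0,0,0],"fingers":-1}]' >/dev/null
python3 -c 'from h import *;st()'
python3 -m crank '[{"dp":[0.00003,0.0012,0],"delta_rot":[0,0,-0.00097],"fingers":-1},{"dp":[0,0,0],"delta_rot":[0,0,0],"fingers":-1}]' >/dev/null
python3 -c 'from h import *;st()'
python3 -m crank '[{"dp":[0.00003,0.0012,0],"delta_rot":[0,0,-0.00097],"fingers":-1},{"dp":[0,0,0],"delta_rot":[0,0,0],"fingers":-1}]' >/dev/null
python3 -c 'from h import *;st()'
```

```text
t 11.72 tcp [590.8   50.81  90.18] yaw 86.48 F tool [-6.89 -6.38  0.49] M tool [ 1.044 -0.988 -0.43 ] gap 0.178 grip 30.1
t 11.88 tcp [591.5   50.77  90.19] yaw 86.83 F tool [-6.47 -5.6   0.25] M tool [ 0.993 -1.053 -0.386] gap 0.18 grip 30.1
t 12.05 tcp [592.21  50.75  90.21] yaw 87.17 F tool [-6.12 -5.82  0.82] M tool [ 0.932 -1.063 -0.404] gap 0.18 grip 30.1
```

```bash

python3 -m crank '[{"dp":[0.0001,0.0006,0],"delta_rot":[0,0,0],"fingers":-1},{"dp":[0,0,0],"delta_rot":[0,0,0],"fingers":-1}]' >/dev/null
python3 -c 'from h import *;st()'
python3 -m crank '[{"dp":[0.0001,0.0006,0],"delta_rot":[0,0,0],"fingers":-1},{"dp":[0,0,0],"delta_rot":[0,0,0],"fingers":-1}]' >/dev/null
python3 -c 'from h import *;st()'
python3 -m crank '[{"dp":[0,0.0006,0],"delta_rot":[0,0,0],"fingers":-1},{"dp":[0,0,0],"delta_rot":[0,0,0],"fingers":-1}]' >/dev/null
python3 -c 'from h import *;st()'
```

```text
t 12.22 tcp [592.29  50.77  90.2 ] yaw 87.18 F tool [-6.76 -6.82 -0.13] M tool [ 1.039 -1.045 -0.398] gap 0.179 grip 30.1
t 12.38 tcp [592.32  50.75  90.21] yaw 87.18 F tool [-7.08 -6.39 -0.4 ] M tool [ 1.126 -1.082 -0.396] gap 0.178 grip 30.2
t 12.55 tcp [592.37  50.74  90.21] yaw 87.18 F tool [-6.72 -7.26 -1.07] M tool [ 1.203 -1.062 -0.355] gap 0.173 grip 30.2
```

```bash

python3 -m crank '[{"dp":[0,0.001,0],"delta_rot":[0,0,0],"fingers":-1},{"dp":[0,0.001,0],"delta_rot":[0,0,0],"fingers":-1},{"dp":[0,0,0],"delta_rot":[0,0,0],"fingers":-1}]' >/dev/null
python3 -c 'from h import *;st()'
python3 -m crank '[{"dp":[0,0.001,0],"delta_rot":[0,0,0],"fingers":-1},{"dp":[0,0.001,0],"delta_rot":[0,0,0],"fingers":-1},{"dp":[0,0,0],"delta_rot":[0,0,0],"fingers":-1}]' >/dev/null
python3 -c 'from h import *;st()'
```

```text
t 12.8 tcp [592.64  50.76  90.2 ] yaw 87.19 F tool [-7.64 -7.83 -1.5 ] M tool [ 1.375 -1.144 -0.442] gap 0.177 grip 30.4
t 13.05 tcp [593.2   50.71  90.22] yaw 87.19 F tool [-7.57 -8.99 -3.14] M tool [ 1.574 -1.147 -0.43 ] gap 0.18 grip 30.5
```

```bash

python3 - <<'E'
from meas import *
c=manip.camera_model("wrist");p,d=manip.snapshot("wrist");st();np.savez("w5.npz",p=p,d=d,o=c['origin'],a=c['attitude'])
cv2.imwrite("pics/w5.png",cv2.resize(p[0:300,180:430,::-1],None,fx=2,fy=2,interpolation=cv2.INTER_CUBIC))
E
```

```text
t 13.1 tcp [593.2   50.72  90.24] yaw 87.19 F tool [-6.5  -9.03 -3.1 ] M tool [ 1.502 -1.199 -0.454] gap 0.178 grip 30.5
```

View pics/w5.png

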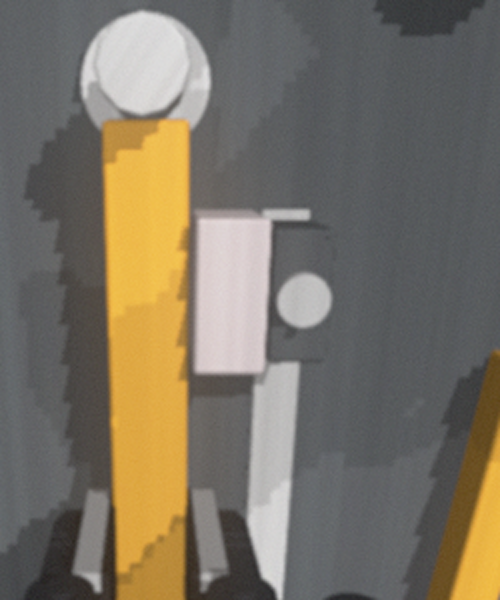

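The near pad's edge is at crop x≈195 and the bar's side at 189, so a gap of about 1 mm is left. The resistance so far is drag plus friction on the post. I'll go on gently.

```bash

python3 -m crank '[{"dp":[0,0.0006,-0.0003],"delta_rot":[0,0,0],"fingers":-1},{"dp":[0,0,0],"delta_rot":[0,0,0],"fingers":-1}]' >/dev/null
python3 -c 'from h import *;st()'
python3 -m crank '[{"dp":[0,0.0008,0],"delta_rot":[0,0,0],"fingers":-1},{"dp":[0,0,0],"delta_rot":[0,0,0],"fingers":-1}]' >/dev/null
python3 -c 'from h import *;st()'
python3 -m crank '[{"dp":[0,0.0008,0],"delta_rot":[0,0,0],"fingers":-1},{"dp":[0,0,0],"delta_rot":[0,0,0],"fingers":-1}]' >/dev/null
python3 -c 'from h import *;st()'
```

```text
t 13.27 tcp [593.25  50.75  90.22] yaw 87.19 F tool [-7.65 -9.43 -2.77] M tool [ 1.629 -1.16  -0.415] gap 0.175 grip 30.5
t 13.43 tcp [593.33  50.73  90.23] yaw 87.2 F tool [-7.68 -9.17 -3.36] M tool [ 1.686 -1.134 -0.415] gap 0.18 grip 30.5
t 13.6 tcp [593.39  50.71  90.2 ] yaw 87.19 F tool [ -6.9 -10.5  -3.2] M tool [ 1.753 -1.177 -0.437] gap 0.175 grip 30.6
```

```bash

python3 -m crank '[{"dp":[0,0.001,-0.0003],"delta_rot":[0,0,0],"fingers":-1},{"dp":[0,0.001,0],"delta_rot":[0,0,0],"fingers":-1},{"dp":[0,0,0],"delta_rot":[0,0,0],"fingers":-1}]' 
python3 -c 'from h import *;st();r=R.from_quat(manip.sense()["tool_rot"]);print(r.as_matrix()[:,2]*57.3)'
python3 -m crank '[{"dp":[0,0.001,-0.0003],"delta_rot":[0,0,0],"fingers":-1},{"dp":[0,0.001,0],"delta_rot":[0,0,0],"fingers":-1},{"dp":[0,0,0],"delta_rot":[0,0,0],"fingers":-1}]' >/dev/null
python3 - <<'E'
from meas import *
c=manip.camera_model("wrist");p,d=manip.snapshot("wrist");st();np.savez("w6.npz",p=p,d=d,o=c['origin'],a=c['attitude'])
g=cv2.cvtColor(p,cv2.COLOR_RGB2HSV)
for r in (120,140,160,175): print(r,g[r,262:290].tolist() if r==140 else "")
W=cloud(c,d);print("bar top z along",[round(float(np.median(W[r-3:r+3,u-2:u+2,2])),4) for r in(75,110,160,200) for u in (240,266)])
E
```

```text
t: 13.85
tcp_pos: [0.5936, 0.0507, 0.0902]
tool_rot: [0.724, 0.69, -0.007, -0.006]
force: [-13.1, -7.0, 4.1]
finger_gap: 0.178
gripper_force: 30.7
t 13.85 tcp [593.58  50.7   90.24] yaw 87.2 F tool [ -7.62 -12.85  -3.88] M tool [ 1.942 -1.193 -0.456] gap 0.178 grip 30.7
[ -1.014772    -0.09586765 -57.29093338]
t 14.15 tcp [593.72  50.73  90.21] yaw 87.21 F tool [ -7.49 -12.87  -4.95] M tool [ 2.182 -1.221 -0.42 ] gap 0.175 grip 30.8
120 
140 [[21, 170, 241], [21, 169, 240], [21, 173, 237], [20, 171, 236], [20, 171, 237], [20, 174, 236], [20, 170, 236], [19, 176, 228], [18, 166, 204], [18, 164, 176], [18, 150, 165], [17, 142, 145], [14, 92, 128], [13, 53, 111], [12, 35, 123], [2, 25, 153], [10, 21, 184], [6, 19, 211], [3, 14, 216], [2, 16, 218], [4, 18, 217], [178, 14, 220], [176, 16, 220], [0, 15, 220], [176, 16, 221], [178, 15, 222], [3, 14, 220], [3, 13, 221]]
160 
175 
bar top z along [0.0307, 0.0303, 0.0305, 0.0304, 0.0303, 0.0304, 0.0305, 0.0303]
```

```bash

python3 -m crank '[{"dp":[0,0,-0.0006],"delta_rot":[0,0,0],"fingers":-1},{"dp":[0,0,0],"delta_rot":[0,0,0],"fingers":-1}]' >/dev/null
python3 -c 'from h import *;st()'
python3 -m crank '[{"dp":[0,0,-0.0006],"delta_rot":[0,0,0],"fingers":-1},{"dp":[0,0,0],"delta_rot":[0,0,0],"fingers":-1}]' >/dev/null
python3 -c 'from h import *;st();r=R.from_quat(manip.sense()["tool_rot"]);print(r.as_matrix()[:,2]*57.3)'
```

```text
t 14.32 tcp [593.88  50.7   90.25] yaw 87.19 F tool [ -7.79 -12.13  -2.32] M tool [ 2.072 -1.256 -0.272] gap 0.177 grip 30.5
t 14.48 tcp [593.84  50.72  90.25] yaw 87.19 F tool [ -7.54 -11.92  -0.74] M tool [ 1.986 -1.201 -0.342] gap 0.176 grip 30.3
[ -1.11997684  -0.08153297 -57.28899549]
```

```bash

python3 -m crank '[{"dp":[0,0.0015,-0.0003],"delta_rot":[0,0,0],"fingers":-1},{"dp":[0,0.0015,-0.0003],"delta_rot":[0,0,0],"fingers":-1},{"dp":[0,0,0],"delta_rot":[0,0,0],"fingers":-1}]' >/dev/null
python3 -c 'from h import *;st()'
python3 -m crank '[{"dp":[0,0.0015,-0.0003],"delta_rot":[0,0,0],"fingers":-1},{"dp":[0,0.0015,-0.0003],"delta_rot":[0,0,0],"fingers":-1},{"dp":[0,0,0],"delta_rot":[0,0,0],"fingers":-1}]' >/dev/null
python3 -c 'from h import *;st()'
```

```text
t 14.73 tcp [594.19  50.7   90.27] yaw 87.18 F tool [ -7.96 -12.98  -1.72] M tool [ 2.28  -1.262 -0.347] gap 0.18 grip 30.3
t 14.98 tcp [594.42  50.73  90.26] yaw 87.19 F tool [ -8.84 -15.34  -1.14] M tool [ 2.532 -1.347 -0.303] gap 0.177 grip 30.4
```

```bash

python3 -m crank '[{"dp":[0,0.0015,-0.0003],"delta_rot":[0,0,0],"fingers":-1},{"dp":[0,0.0015,-0.0003],"delta_rot":[0,0,0],"fingers":-1},{"dp":[0,0,0],"delta_rot":[0,0,0],"fingers":-1}]' >/dev/null
python3 -c 'from h import *;st()'
python3 -m crank '[{"dp":[0,0.0015,-0.0003],"delta_rot":[0,0,0],"fingers":-1},{"dp":[0,0.0015,-0.0003],"delta_rot":[0,0,0],"fingers":-1},{"dp":[0,0,0],"delta_rot":[0,0,0],"fingers":-1}]' >/dev/null
python3 - <<'E'
from meas import *
c=manip.camera_model("wrist");p,d=manip.snapshot("wrist");st();np.savez("w7.npz",p=p,d=d,o=c['origin'],a=c['attitude'])
g=cv2.cvtColor(p,cv2.COLOR_RGB2HSV).astype(int)
for r in (115,130,145,160,175,180):
    sat=g[r,:,1]; b=np.where(sat[255:290]<110)[0][0]+255; v=np.where(g[r,268:300,2]>190)[0]
    q=next(u for u in range(b,300) if sat[u]<40 and g[r,u,2]>185)
    print(r,b,q,np.round((onz(c,[[q,r]],.034)-onz(c,[[b,r]],.03))[0,:2]*1000,2))
E
```

```text
t 15.23 tcp [594.75  50.64  90.29] yaw 87.18 F tool [ -8.8  -17.16  -1.81] M tool [ 2.829 -1.373 -0.201] gap 0.177 grip 30.4
t 15.53 tcp [595.01  50.68  90.28] yaw 87.18 F tool [ -8.74 -20.24  -1.68] M tool [ 3.209 -1.455 -0.164] gap 0.175 grip 30.4
115 275 277 [0.64 0.35]
130 275 277 [0.66 0.52]
145 274 277 [1.06 0.68]
160 274 277 [1.08 0.87]
175 274 276 [0.72 1.07]
180 274 276 [0.72 1.13]
```

```bash

python3 -m crank '[{"dp":[0,-0.001,0],"delta_rot":[0,0,0.001],"fingers":-1},{"dp":[0,0,0],"delta_rot":[0,0,0],"fingers":-1},{"dp":[0,0,0],"delta_rot":[0,0,0],"fingers":-1}]' >/dev/null
python3 -c 'from h import *;st()'
python3 -m crank '[{"dp":[0,0,0],"delta_rot":[0,0,0.001],"fingers":-1},{"dp":[0,0,0],"delta_rot":[0,0,0],"fingers":-1},{"dp":[0,0,0],"delta_rot":[0,0,0],"fingers":-1}]' >/dev/null
python3 -c 'from h import *;st()'
```

```text
t 15.78 tcp [594.94  50.69  90.28] yaw 86.86 F tool [ -7.84 -18.42  -1.32] M tool [ 3.01  -1.376 -0.369] gap 0.177 grip 30.4
t 16.03 tcp [594.94  50.71  90.29] yaw 86.55 F tool [ -8.87 -18.28  -1.49] M tool [ 3.036 -1.44  -0.525] gap 0.18 grip 30.9
```

```bash

python3 -m crank '[{"dp":[0,0,0],"delta_rot":[0,0,-0.001],"fingers":-1},{"dp":[0,0,0],"delta_rot":[0,0,0],"fingers":-1},{"dp":[0,0,0],"delta_rot":[0,0,0],"fingers":-1},{"dp":[0,0,0],"delta_rot":[0,0,0],"fingers":-1},{"dp":[0,0,0],"delta_rot":[0,0,0],"fingers":-1}]' >/dev/null
python3 -c 'from h import *;st()'
python3 -m crank '[{"dp":[0,-0.0025,0.0003],"delta_rot":[0,0,0],"fingers":-1},{"dp":[0,-0.0025,0.0003],"delta_rot":[0,0,0],"fingers":-1},{"dp":[0,-0.0025,0.0003],"delta_rot":[0,0,0],"fingers":-1},{"dp":[0,-0.0025,0.0003],"delta_rot":[0,0,0],"fingers":-1},{"dp":[0,0,0],"delta_rot":[0,0,0],"fingers":-1}]' >/dev/null
python3 -c 'from h import *;st()'
```

```text
t 16.45 tcp [594.96  50.69  90.29] yaw 86.87 F tool [ -9.3  -18.87  -1.73] M tool [ 3.005 -1.394 -0.339] gap 0.177 grip 30.4
t 16.87 tcp [594.16  50.69  90.28] yaw 86.83 F tool [ -7.23 -11.83   3.02] M tool [ 1.848 -1.194 -0.359] gap 0.179 grip 30.0
```

```bash

python3 -m crank '[{"dp":[0,-0.002,0.0007],"delta_rot":[0,0,0],"fingers":-1},{"dp":[0,-0.002,0.0007],"delta_rot":[0,0,0],"fingers":-1},{"dp":[-0.0006,-0.002,0.0007],"delta_rot":[0,0,0],"fingers":-1},{"dp":[-0.0006,-0.001,0.0004],"delta_rot":[0,0,0],"fingers":-1},{"dp":[0,0,0],"delta_rot":[0,0,0],"fingers":-1}]' >/dev/null
python3 -c 'from h import *;st()'
```

```text
t 17.28 tcp [593.64  50.62  90.22] yaw 86.79 F tool [-5.49 -7.23  0.58] M tool [ 1.228 -0.863 -0.404] gap 0.175 grip 30.3
```

```bash

python3 -m crank '[{"dp":[-0.0003,-0.002,0.0003],"delta_rot":[0,0,0],"fingers":-1},{"dp":[0,-0.002,0.0003],"delta_rot":[0,0,0],"fingers":-1},{"dp":[0,0,0],"delta_rot":[0,0,0],"fingers":-1}]' >/dev/null
python3 -c 'from h import *;st()'
python3 -m crank '[{"dp":[0,0,0],"delta_rot":[0,0,0],"fingers":-0.6},{"dp":[0,0,0],"delta_rot":[0,0,0],"fingers":-0.4},{"dp":[0,0,0],"delta_rot":[0,0,0],"fingers":-0.2},{"dp":[0,0,0],"delta_rot":[0,0,0],"fingers":-0.2},{"dp":[0,0,0],"delta_rot":[0,0,0],"fingers":-0.2},{"dp":[0,0,0],"delta_rot":[0,0,0],"fingers":-0.2}]' >/dev/null
python3 - <<'E'
from meas import *
st()
c=manip.camera_model("wrist");p,d=manip.snapshot("wrist");st();np.savez("w8.npz",p=p,d=d,o=c['origin'],a=c['attitude'])
print(barfit(c,p,(200,20,300,250)))
cv2.imwrite("pics/w8.png",cv2.resize(p[0:380,130:430,::-1],None,fx=1.55,fy=1.55,interpolation=cv2.INTER_CUBIC))
E
```

```text
t 17.53 tcp [593.29  50.6   90.21] yaw 86.78 F tool [-3.82 -4.92  0.66] M tool [ 0.886 -0.735 -0.357] gap 0.178 grip 30.1
t 18.03 tcp [597.03  51.2   91.26] yaw 86.61 F tool [-0.08 -0.44 -0.32] M tool [0.021 0.002 0.016] gap 0.397 grip 0.0
t 18.08 tcp [596.84  51.19  91.15] yaw 86.62 F tool [-1.01  0.89  0.73] M tool [-0.057  0.059  0.011] gap 0.397 grip 0.0
(array([0.59471027, 0.10179141]), (76.07064819335938, 16.011831283569336), array([0.59482137, 0.10489661]), np.float64(-92.75002757172655))
```

View pics/w8.png

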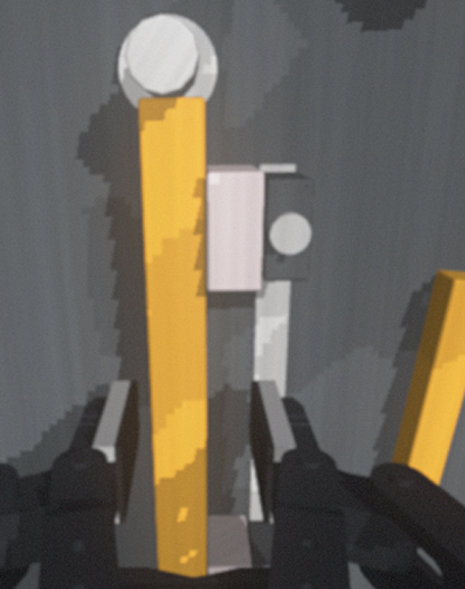

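Released: the bar lies at heading -92.75° against the fence's -92.77°, with its side on the pad at (207,230) and its end at the post at (165,90). I'll seat it evenly with one push of the -y finger, midway between the pads.

```bash

python3 -m crank '[{"dp":[-0.006,0.002,0],"delta_rot":[0,0,0],"fingers":-0.2},{"dp":[0,0.002,0],"delta_rot":[0,0,0],"fingers":-0.2},{"dp":[0,0.002,0],"delta_rot":[0,0,0],"fingers":-0.2},{"dp":[0,0.002,0],"delta_rot":[0,0,0],"fingers":-0.2},{"dp":[0,0,0],"delta_rot":[0,0,0],"fingers":-0.2}]' >/dev/null
python3 -c 'from h import *;st()'
python3 -m crank '[{"dp":[0,0.002,0],"delta_rot":[0,0,0],"fingers":-0.2},{"dp":[0,0.002,0],"delta_rot":[0,0,0],"fingers":-0.2},{"dp":[0,0,0],"delta_rot":[0,0,0],"fingers":-0.2}]' >/dev/null
python3 -c 'from h import *;st()'
```

```text
t 18.5 tcp [600.55  47.74  90.86] yaw 86.6 F tool [-0.23  0.39 -0.55] M tool [-0.014 -0.003  0.01 ] gap 0.403 grip 0.0
t 18.75 tcp [601.74  47.8   90.75] yaw 86.62 F tool [-0.24 -1.57 -0.56] M tool [ 0.184  0.007 -0.02 ] gap 0.398 grip 0.6
```

Contact. I'll press on in steps.

```bash

python3 -m crank '[{"dp":[0,0.002,0],"delta_rot":[0,0,0],"fingers":-0.2},{"dp":[0,0.002,0],"delta_rot":[0,0,0],"fingers":-0.2},{"dp":[0,0.002,0],"delta_rot":[0,0,0],"fingers":-0.2},{"dp":[0,0.002,0],"delta_rot":[0,0,0],"fingers":-0.2},{"dp":[0,0,0],"delta_rot":[0,0,0],"fingers":-0.2}]' >/dev/null
python3 -c 'from h import *;st()'
python3 -m crank '[{"dp":[0,0.002,0],"delta_rot":[0,0,0],"fingers":-0.2},{"dp":[0,0.002,0],"delta_rot":[0,0,0],"fingers":-0.2},{"dp":[0,0.002,0],"delta_rot":[0,0,0],"fingers":-0.2},{"dp":[0,0.002,0],"delta_rot":[0,0,0],"fingers":-0.2},{"dp":[0,0,0],"delta_rot":[0,0,0],"fingers":-0.2}]' >/dev/null
python3 -c 'from h import *;st()'
```

```text
t 19.17 tcp [602.51  47.78  90.43] yaw 86.66 F tool [-1.15 -8.16 -6.  ] M tool [ 1.356 -0.141 -0.092] gap 0.404 grip 3.8
t 19.58 tcp [603.14  47.82  90.28] yaw 86.7 F tool [ -1.48 -13.28 -10.68] M tool [ 2.314 -0.282 -0.108] gap 0.403 grip 6.7
```

```bash

python3 -m crank '[{"dp":[0,0,-0.001],"delta_rot":[0,0,0],"fingers":-0.2},{"dp":[0,0,0],"delta_rot":[0,0,0],"fingers":-0.2}]' >/dev/null
python3 -c 'from h import *;st()'
python3 -m crank '[{"dp":[0,0.001,-0.0005],"delta_rot":[0,0,0],"fingers":-0.2},{"dp":[0,0.001,0],"delta_rot":[0,0,0],"fingers":-0.2},{"dp":[0,0,0],"delta_rot":[0,0,0],"fingers":-0.2}]' >/dev/null
python3 -c 'from h import *;st()'
```

```text
t 19.75 tcp [603.14  47.8   90.3 ] yaw 86.69 F tool [ -2.15 -12.08  -7.74] M tool [ 2.204 -0.245 -0.079] gap 0.405 grip 6.3
t 20.0 tcp [603.31  47.79  90.25] yaw 86.7 F tool [ -2.94 -13.86  -6.25] M tool [ 2.339 -0.352 -0.144] gap 0.402 grip 6.9
```

```bash

python3 -m crank '[{"dp":[0,0.001,-0.0007],"delta_rot":[0,0,0],"fingers":-0.2},{"dp":[0,0.0015,-0.0007],"delta_rot":[0,0,0],"fingers":-0.2},{"dp":[0,0,0],"delta_rot":[0,0,0],"fingers":-0.2}]' >/dev/null
python3 -c 'from h import *;st()'
python3 -m crank '[{"dp":[0,0.0015,-0.0004],"delta_rot":[0,0,0],"fingers":-0.2},{"dp":[0,0.0015,-0.0004],"delta_rot":[0,0,0],"fingers":-0.2},{"dp":[0,0,0],"delta_rot":[0,0,0],"fingers":-0.2},{"dp":[0,0,0],"delta_rot":[0,0,0],"fingers":-0.2},{"dp":[0,0,0],"delta_rot":[0,0,0],"fingers":-0.2},{"dp":[0,0,0],"delta_rot":[0,0,0],"fingers":-0.2}]' >/dev/null
python3 -c 'from h import *;st()'
```

```text
t 20.25 tcp [603.53  47.79  90.27] yaw 86.71 F tool [ -1.92 -14.5   -4.34] M tool [ 2.499 -0.398 -0.124] gap 0.404 grip 7.3
t 20.75 tcp [603.77  47.78  90.19] yaw 86.72 F tool [ -2.48 -16.87  -3.52] M tool [ 2.708 -0.44  -0.154] gap 0.401 grip 8.1
```

```bash

python3 -m crank '[{"dp":[0,-0.004,0],"delta_rot":[0,0,0],"fingers":-0.2},{"dp":[0,-0.004,0],"delta_rot":[0,0,0],"fingers":-0.2},{"dp":[0,-0.004,0],"delta_rot":[0,0,0],"fingers":-0.2},{"dp":[0,-0.004,0],"delta_rot":[0,0,0],"fingers":-0.2},{"dp":[0,-0.004,0],"delta_rot":[0,0,0],"fingers":-0.2},{"dp":[0,-0.004,0],"delta_rot":[0,0,0],"fingers":-0.2},{"dp":[0,-0.004,0],"delta_rot":[0,0,0],"fingers":-0.2},{"dp":[0,-0.004,0],"delta_rot":[0,0,0],"fingers":-0.2},{"dp":[0,0,0],"delta_rot":[0,0,0],"fingers":-0.2},{"dp":[0,0,0],"delta_rot":[0,0,0],"fingers":-0.2}]' >/dev/null
python3 -c 'from h import *;st()'
```

```text
t 21.58 tcp [599.1   47.85  93.39] yaw 86.61 F tool [ 0.4  -0.21  0.17] M tool [ 0.037 -0.042  0.012] gap 0.396 grip 0.0
```

```bash

python3 -m crank '[{"dp":[0,-0.005,0],"delta_rot":[0,0,0],"fingers":-0.2},{"dp":[0,-0.005,0],"delta_rot":[0,0,0],"fingers":-0.2},{"dp":[0,0,-0.02],"delta_rot":[0,0,0],"fingers":-0.2},{"dp":[0,0,-0.04],"delta_rot":[0,0,0],"fingers":-0.2},{"dp":[0,0,-0.06],"delta_rot":[0,0,0],"fingers":-0.2},{"dp":[0,0,-0.06],"delta_rot":[0,0,0],"fingers":-0.2},{"dp":[0,0,-0.06],"delta_rot":[0,0,0],"fingers":-0.2},{"dp":[-0.04,0,-0.06],"delta_rot":[0,0,0],"fingers":-0.2},{"dp":[-0.04,0,-0.06],"delta_rot":[0,0,0],"fingers":-0.2},{"dp":[-0.03,0,-0.03],"delta_rot":[0,0,0],"fingers":-0.2},{"dp":[0,0,0],"delta_rot":[0,0,0],"fingers":-0.2},{"dp":[0,0,0],"delta_rot":[0,0,0],"fingers":-0.2}]' >/dev/null
python3 - <<'E'
from meas import *
st()
c=manip.camera_model("wrist");p,d=manip.snapshot("wrist");np.savez("w9.npz",p=p,d=d,o=c['origin'],a=c['attitude'])
cv2.imwrite("pics/w9.png",p[:,:,::-1])
W=cloud(c,d);h=cv2.cvtColor(p,cv2.COLOR_RGB2HSV)
m=((h[...,0]>14)&(h[...,0]<30)&(h[...,1]>110)&(h[...,2]>100)&(W[...,2]>.025)&(W[...,2]<.034)).astype(np.uint8)
n,l,s,_=cv2.connectedComponentsWithStats(m);i=1+np.argmax(s[1:,4]);print(s[i]);P=onz(c,np.argwhere(l==i)[:,::-1],.03)[:,:2]
ce,sz,an=cv2.minAreaRect((P*1000).astype(np.float32));mu=P.mean(0);V=np.linalg.svd(P-mu,full_matrices=False)[2][0];print("bar",ce,sz,mu*1000,np.degrees(np.arctan2(V[1],V[0])))
g=(W[...,2]>.0365)&(abs(W[...,0]-.595)<.02)&(abs(W[...,1]-.148)<.02);print("post",g.sum(),W[g].mean(0)*1000)
for y0 in(.107,-.013):
    g=((W[...,2]>.031)&(W[...,2]<.038)&(abs(W[...,1]-y0)<.02)&(W[...,0]>.598)&(W[...,0]<.64));Q=W[g][:,:2]*1000
    print("pad",cv2.minAreaRect(Q.astype(np.float32)))
E
```

```text
t 22.58 tcp [589.77  -7.08 289.1 ] yaw 86.51 F tool [-0.03  0.17  1.04] M tool [ 0.036 -0.001 -0.02 ] gap 0.398 grip 0.0
[ 243    4   20  195 3229]
bar (591.94970703125, 49.9051628112793) (179.50778198242188, 16.108661651611328) [592.22090239  57.09112341] -92.77045231471763
post 24 [594.73010528 140.37901299  38.92398553]
pad ((613.7666625976562, 106.99210357666016), (39.16098403930664, 31.396940231323242), 88.35478210449219)
pad ((610.45166015625, -12.984533309936523), (29.760560989379883, 25.00665283203125), 88.15868377685547)
```

View pics/w9.png

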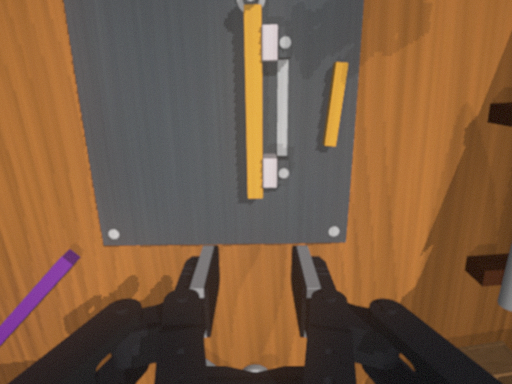

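The bar's side lies on both pads, at (262,42) and (262,170), and its end is at the post at (250,3). The heading matches the fence and the end is within about 0.2 mm of the post as measured. I'm handing in.

```bash
python3 -c 'from station import manip;print(manip.sign_off())'
```

```text
the job is handed in; nothing more can be done
None
```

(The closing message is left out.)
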